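# Load the arbor carrier and lock its bayonet lid

## Robot

A 7-joint arm with a two-finger parallel gripper is mounted at the origin on the work surface. World frame = base frame: x ahead of the robot, y to its left, z up, the work surface at z = 0. Lengths are in m, angles in rad, forces in N, time in s.
With the tool pointing down it reaches from about 0.425 to 0.925 m from the base axis. Payload 6.8 kg.
Tool frame: the origin (TCP) lies on the centre line of the jaws, within the pads' length; the fingertips stand 14 mm ahead of it and the grasp point (between the pads) lies 5 mm behind it (r.nose_length is the distance from the TCP to the fingertips, in m); z points along the fingers, y is the direction in which the jaws open and shut (so a half turn about z gives the same grasp; the last joint's range is limited). The gripper opens to 85 mm and grips with 20 to 120 N. Pads are 22 mm wide; open, the fingers measure 114 mm over their backs; the gripper's body (76 mm by 85 mm) begins 54 mm behind the grasp point. The pads swing forward as they close: fully open they stand 13 mm farther back than shut.
Start: joints at [-1.437, 0.477, 0.022, 1.555, -0.011, 1.109, -0.083], TCP at [0.162, 0.655, 0.245] pointing down, gripper open.
Joint ranges: [-2.96, 2.96], [-0.34, 2.1], [-1.41, 1.46], [0.24, 2.44], [-1.37, 4.51], [0.17, 1.92], [-2.96, 2.96]. Speed limits (rad/s): [2.39, 2.39, 3.14, 3.14, 3.14, 3.14, 3.14].

## Interface

Orientations are given as a rotation vector (axis times angle).
In Python, from bench import r, imaging, look_for, outline_of gives the robot as it stands. The module is installed in compiled form; this text tells all that it offers.
- The arm moves only by the tool carry_out, never from a script. Its arguments are lists of equal length, an entry for each row: "offset": the shift along the tool's x, y, z as a fraction of full scale, a list of three; "turn": the turn, a rotation vector about the tool's x, y, z as a fraction of full scale, a list of three. A call has 1 to 8 rows; each row is the pose to reach, as a shift and turn from the pose commanded when the call began, along the tool's axes at that moment; what a row does not reach only later rows make up. Full scale, the value 1, is 0.5 m for a shift and 1.5 rad for a turn. A row lasts 1/10 s, in which the tool goes at most 50 mm and 8.59 degrees, less where a joint would pass 70% of its speed; a pose out of reach is approached as far as the arm can. A call with a number of a shift or a turn outside -1 to 1 is refused whole. A call with a gripper value outside its range is refused whole. "hand" is the closure, from 0 (fully open) to 1 (shut), set as the call begins (left out, the last holds). The fingers move at their own pace and stop on an object; "force" is the grip in N (left out, the last holds). Time passes only in rows, so rows that repeat a pose let the fingers close. It gives the time, the measured TCP pose, the force and the opening at its end, in the units of the state.
- r.get_obs(): the state, without advancing time (a new reading comes with each control period).
- imaging.grab_frame(name): name is "scene" or "top"; returns a dict with "pixels" (420x560x3 uint8, red, green, blue), "fx", "fy", "cx", "cy" (pixels), "R" (3x3) and "t" (3): a world point X has camera coordinates R X + t. Camera axes: x right, y down, z forward; pixel columns grow to the right and rows downward; lengths in m; the calibration is good to about 2 mm. A picture is of the moment at which its call begins. There is no depth.
- r.hand_in(): hands the job in, once; it reports no verdict.
Trained networks look in the newest picture that a camera, given by its name, has taken for a name from the list of things; names that differ only in an ending like _2 or _b are one class to them, and where a whole thing is asked for, a point or a joint stands for the part that bears it (a point fixed in the world has none). Each returns a list of dicts, best first, with "score" (0 to 1); they miss things now and then, are a little off and sometimes report something else, mostly with a low value. They report only what shows in the picture. A call takes as long as a camera call. They do not tell look-alikes from the thing itself.
- look_for(query, camera): "xyz" ([x, y, z] in m, in the coordinates of the camera as it stood for that picture, good to about 4 mm: the middle of the surface that is visible of it).
- outline_of(query, camera): "region" (420x560 bool, what is visible of it).
The state is a dict: "clock": time; "joints": joint angles; "qvel": joint speeds; "tau": joint torques, N m; "tcp_pos": TCP position; "orientation": TCP orientation; "contact_force": force on the tool from outside, world axes, zero at the start; "moment": the same for the moment, N m; "grip_width": finger opening in m.
Only numpy, scipy, OpenCV 4.12 (cv2) and the standard library are available. Lean on these libraries where they do the work, as an engineer would, in place of code of your own. Each camera call takes 0.05 s, during which the arm holds its last target. There are 200 camera calls.

## Task

Get the arbors ready for cleaning: set the pearwood rack into the pocket of the grey carrier and press it down flush, then lay every brass arbor from the bench cradle into its own groove of the rack, near the middle of the groove's length. Then put the lid on: lugs down through the slots, push it in against the springy seal, and turn it clockwise (seen from above) as far as the stop. Leave the tin box of wheels where it stands.

Things in the scene. Friction and masses are not known exactly. Their poses are not given: they have to be found in the camera images.
- carrier: Grey square cleaning carrier, 172 x 172 mm, fixed to the bench; origin at the centre of its underside, z up. Its deck is 30 mm high. In the middle a rectangular pocket; round that a black sprung seal ring; round that a steel bayonet flange ring (inner radius 72, outer 86 mm, underside 8.5 and top 14.5 mm above the deck) broken by two slots half a turn apart.
- pocket (a point): Centre of the pocket's floor, 8 mm above the bench. The pocket is 59 mm along the carrier's x, 115 mm along its y and 22 mm deep.
- seal_top (a point): A point on top of the seal ring at rest (fixed in the carrier). The ring, radius 65 to 71 mm, stands 5 mm above the deck and yields down to the deck: 6 N to start, 10 N fully down. The lid's skirt sits on it; the resting lid's weight does not press it down.
- slot0 (a point): Middle of one slot, at the flange's top: 76 mm from the carrier's centre, 60 degrees counter-clockwise (from above) from its +x. The slot is about 30 mm wide. Under the flange a lug can turn only clockwise, 60 degrees to the stop; this needs the lid's underside less than 2.5 mm above the deck.
- slot1 (a point): Middle of the other slot, half a turn away, like slot0.
- stop0 (a point): Where a lug's centre finally stands, against its stop, under the flange: 76 mm from the carrier's centre on its +x side, at deck height. There the lid's x axis is parallel to the carrier's, either way round. When released, the seal lifts the locked lid until the lugs bear on the flange (underside about 2.5 mm above the deck).
- stop1 (a point): The same for the other lug, on the carrier's -x side.
- lid: Round aluminium lid, a bell open below, about 300 g: skirt outer radius 69, inner 65 mm; flat top 46 mm above the underside, inside 40 mm high. Origin at the centre of its underside, z up, x through the two lugs. A black grip bar stands on top. It starts upright on the bench.
- lid_grip (a point): Middle of the lid's grip bar, 60 mm above the underside. The bar is 60 mm along the lid's x, 20 mm along its y, and 28 mm high (46 to 74 mm).
- lug0 (a point): Middle of the lug on the lid's +x side, at the foot of the skirt: 20 mm wide, 6 mm thick (from the underside up), reaching to radius 80 mm. Either lug may use either slot.
- lug1 (a point): Middle of the same kind of lug on the lid's -x side.
- rack: Loose pearwood rack: plate 56 mm (x) by 112 mm (y) by 22 mm thick, about 140 g, flat on the bench at first; origin at the centre of its underside, z up. On it two combs at x = -22 and +22 mm (8 mm thick, 12 mm high); between them (x -18 to 18 mm) the plate is bare. Fits the pocket with 1.5 mm play a side, either way round; flush, the plate's top is level with the deck.
- groove0 (a point): Groove of the rack at y = -42 mm, running along the rack's x: the point where the middle of a lying arbor's axis comes, about 37.6 mm above the rack's underside. The groove is a 14 mm gap in each comb; the arbor rests on the gap's edges.
- groove1 (a point): The same for the groove at y = 0.
- groove2 (a point): The same for the groove at y = +42 mm.
- cradle: Fixed bench cradle, a dark plate 64 mm (x) by 140 mm (y) by 8 mm thick; origin at the centre of its underside. Wooden combs at x = -22 and +22 mm, 12 mm high, hold arbors lying along x at y = -48, 0 and +48 mm, axis about 23.6 mm above the bench.
- tin: Loose open tin box of minute wheels, 90 x 80 x 32 mm; origin at the centre of its underside. Not to be disturbed.
- arbor0: Loose brass arbor, a round bar 16 mm in diameter and 62 mm long with a thin steel pivot (8 mm diameter, 6 mm long) at each end, 100 g; origin on its axis at mid-length, x along the axis. Starts lying in the cradle; may be absent.
- arbor1: Loose brass arbor, a round bar 16 mm in diameter and 62 mm long with a thin steel pivot (8 mm diameter, 6 mm long) at each end, 100 g; origin on its axis at mid-length, x along the axis. Starts lying in the cradle; may be absent.
- arbor2: Loose brass arbor, a round bar 16 mm in diameter and 62 mm long with a thin steel pivot (8 mm diameter, 6 mm long) at each end, 100 g; origin on its axis at mid-length, x along the axis. Starts lying in the cradle; may be absent.
Things that resemble listed ones, but are neither listed nor needed, are in the scene too. Leave any brown look-alike of the arbor2 alone. Leave any pink look-alike of the arbor1 alone.

How it is judged:
By the outcome, as a careful person would: the job done as asked, in the order asked, and still so for the second after the job is handed in, with the robot touching nothing.
Of arbor0, arbor1, arbor2 only 2 to 3 are there at a start; the rules pass over those that are not, and their reading is None.
At some moment in a run one of lid, rack may be knocked a few centimetres aside while the robot is not near it.
It also fails if it takes over 210 s, if anything falls off the work surface, if the arm or the gripper's body presses on something with over 40 N, if the wrist force passes 120 N, or if a joint passes its speed limit or range.

## Working session

There is one attempt and no reset: what is moved stays moved. The work goes in short steps, Python scripts to look and compute and a tool call to move; the robot and the scene stay as the last step left them, time stands still between calls to the robot, and variables do not carry over. Pictures are saved under pics/ and viewed, about 12 in all and at most 16, crops included, and the job is handed in when it is done.

Besides the shell and the picture viewer there is one more tool, called after ">>>" as name(argument=value, ...) on one line, values as JSON. carry_out: Moves the arm, as the interface text tells. Shift numbers are shares of 0.5 m and turn numbers shares of 1.5 rad, none past 1 either way. Its arguments: {"type":"object","properties":{"offset":{"type":"array","items":{"type":"array","items":{"type":"number","minimum":-1,"maximum":1}}},"turn":{"type":"array","items":{"type":"array","items":{"type":"number","minimum":-1,"maximum":1}}},"hand":{"type":"number"},"force":{"type":"number"}},"required":["offset","turn"]}

```bash
mkdir -p pics
cat > h.py <<'E'
import numpy as np, cv2
from bench import r, imaging, look_for, outline_of
from scipy.spatial.transform import Rotation as Ro
def grab(cam,name=None):
    f=imaging.grab_frame(cam)
    if name: cv2.imwrite('pics/'+name+'.png',cv2.cvtColor(f['pixels'],cv2.COLOR_RGB2BGR))
    return f
def ray(f,u,v,z):
    R=np.array(f['R']);t=np.array(f['t']);d=R.T@np.array([(u-f['cx'])/f['fx'],(v-f['cy'])/f['fy'],1]);c=-R.T@t
    return c+d*(z-c[2])/d[2]
def proj(f,X):
    c=np.array(f['R'])@np.array(X)+np.array(f['t']);return np.array([f['fx']*c[0]/c[2]+f['cx'],f['fy']*c[1]/c[2]+f['cy']])
def wld(f,x): return np.array(f['R']).T@(np.array(x)-np.array(f['t']))
E
python3 - <<'E'
from h import *
o=r.get_obs();print({k:np.round(v,3) for k,v in o.items()},r.nose_length)
for c in ['top','scene']:
    f=grab(c,c+'1');print(c,f['fx'],f['cx'],f['cy'],np.round(f['R'],3).tolist(),np.round(f['t'],3))
    for q in ['carrier','pocket','slot0','stop0','lid','lid_grip','lug0','rack','groove0','groove1','cradle','tin','arbor0']:
        print(q,[(np.round(wld(f,d['xyz']),3).tolist(),round(d['score'],2)) for d in look_for(q,c)[:5]])
E
```

```text
{'clock': np.float64(0.0), 'joints': array([-1.437,  0.478,  0.022,  1.556, -0.012,  1.109, -0.083]), 'qvel': array([-0.001,  0.001,  0.001, -0.001,  0.   , -0.   ,  0.   ]), 'tau': array([ 1.0000e-03, -5.9647e+01,  1.6090e+00, -2.8119e+01,  1.2000e-02,
        1.0000e-02,  0.0000e+00]), 'tcp_pos': array([0.161, 0.655, 0.244]), 'orientation': array([-3.790e-01, -3.119e+00,  3.000e-03]), 'contact_force': array([-0.73 , -0.458,  0.386]), 'moment': array([-0.061, -0.007, -0.03 ]), 'grip_width': np.float64(0.086)} 0.014
top 427.8469820366428 281.3710159988965 210.38522681683878 [[0.004, -1.0, 0.006], [-0.996, -0.005, -0.084], [0.084, -0.006, -0.996]] [-0.011  0.496  0.968]
carrier [([0.556, 0.005, 0.031], 0.56), ([0.65, 0.234, 0.024], 0.54)]
pocket [([0.561, 0.012, 0.034], 0.82), ([0.652, 0.239, 0.021], 0.67)]
slot0 [([0.558, 0.011, 0.031], 0.8)]
stop0 [([0.559, 0.011, 0.031], 0.71)]
lid [([0.425, 0.297, 0.046], 0.79), ([0.557, 0.009, 0.031], 0.69)]
lid_grip [([0.425, 0.299, 0.048], 0.57), ([0.557, 0.007, 0.029], 0.47)]
lug0 [([0.423, 0.294, 0.045], 0.73)]
rack [([0.653, 0.236, 0.027], 0
[... 572 characters left out ...]
546, -0.629]] [-0.352 -0.151  1.639]
carrier [([0.562, 0.001, 0.029], 0.75)]
pocket [([0.559, -0.003, 0.028], 0.76), ([0.445, 0.289, 0.045], 0.65)]
slot0 [([0.559, -0.002, 0.033], 0.86), ([0.664, 0.227, 0.016], 0.61)]
stop0 [([0.557, -0.001, 0.027], 0.84)]
lid [([0.445, 0.289, 0.046], 0.85)]
lid_grip [([0.446, 0.286, 0.043], 0.81), ([0.564, -0.002, 0.033], 0.35)]
lug0 [([0.448, 0.284, 0.049], 0.96)]
rack [([0.658, 0.227, 0.024], 0.62)]
groove0 [([0.662, 0.223, 0.021], 0.62)]
groove1 [([0.662, 0.223, 0.021], 0.62)]
cradle [([0.427, -0.308, 0.011], 0.55)]
tin [([0.643, -0.263, 0.012], 0.63)]
arbor0 [([0.386, -0.135, 0.016], 0.59), ([0.418, -0.289, 0.028], 0.56), ([0.291, -0.228, 0.013], 0.53)]
```

View pics/top1.png

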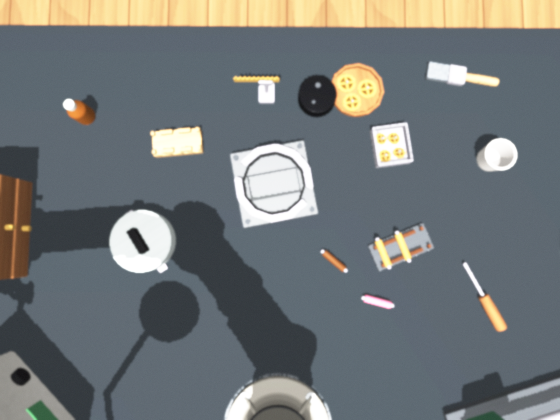

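View pics/scene1.png

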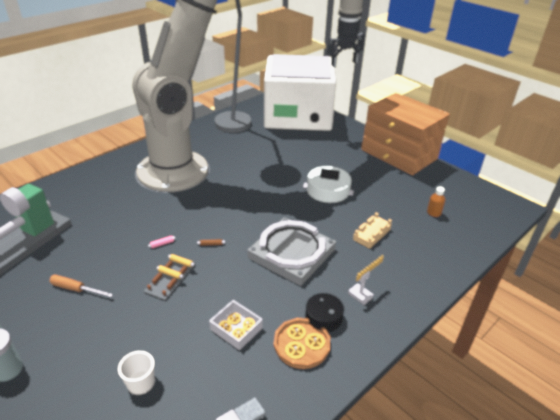

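Run:
```python
from h import *
a=cv2.imread('pics/top1.png')
def c(u,v,w,h,s): return cv2.resize(a[v-h:v+h,u-w:u+w],None,fx=s,fy=s,interpolation=cv2.INTER_CUBIC)
A=c(274,183,50,50,4);B=c(142,241,50,50,4);C=c(177,142,50,25,4);D=c(401,247,50,25,4)
cv2.imwrite('pics/m1.png',np.vstack([np.hstack([A[:,:],B]),np.hstack([C,D])]))
```

```text
(no output)
```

View pics/m1.png

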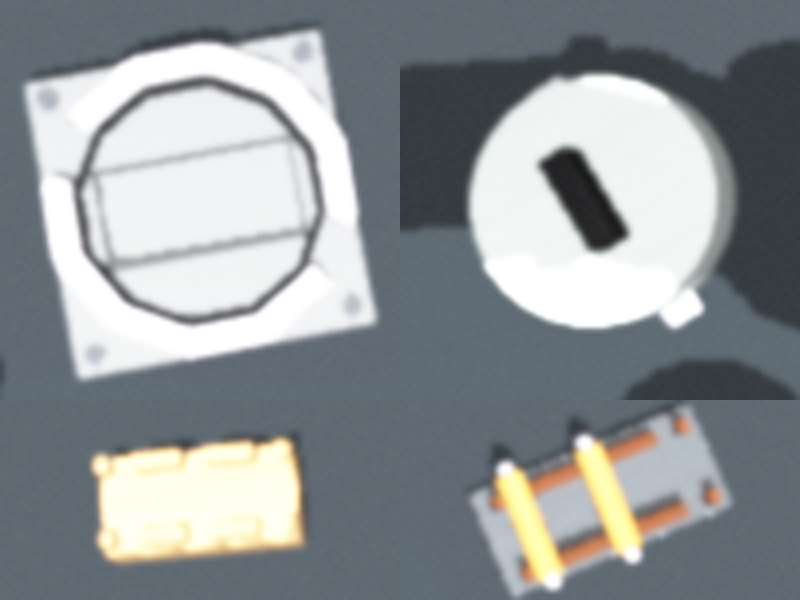

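The brass arbors are the two in the cradle, at about (383,252) and (403,245). The brown bar at (334,261) and the pink bar at (377,301) lie loose on the bench and are the look-alikes. The pocket's long side shows the carrier yaw is about 11°, with slots at upper left and lower right. The wooden rack is at (177,142), the white plate with the black bar at (142,241) is the lid, and the tin is at (392,145). Next I'll fit the poses.

```bash
cat >> h.py <<'E'
from scipy.optimize import minimize
S=6
def box(x,y,z0,z1,cx=0,cy=0): return [[cx+a*x/2,cy+b*y/2,z] for a in(-1,1) for b in(-1,1) for z in (z0,z1)]
def cyl(rad,z0,z1): return [[rad*np.cos(a),rad*np.sin(a),z] for a in np.arange(0,6.28,.1) for z in(z0,z1)]
combs=sum([box(.008,28e-3,.022,.034,s*.022,c) for s in(-1,1) for c in(-.021,.021)],[])+sum([box(.008,.007,.022,.034,s*.022,c) for s in(-1,1) for c in(-.0525,.0525)],[])
MOD=dict(rack=[box(.056,.112,0,.022)]+[combs[i:i+8] for i in range(0,len(combs),8)],
 carrier=[box(.172,.172,0,.03)],  lid=[cyl(.069,0,.046),box(.160,.020,0,.006)], grip=[box(.06,.02,.046,.074)],
 arbor=[[[x,.008*np.cos(a),.008*np.sin(a)] for x in(-.031,.031) for a in np.arange(0,6.28,.3)]])
def sil(f,parts,p,z,o,sh):
    m=np.zeros(sh,np.uint8);c,s=np.cos(p[2]),np.sin(p[2])
    for P in parts:
        q=[((proj(f,[p[0]+c*a-s*b,p[1]+s*a+c*b,z+h])+.5-o)*S*16) for a,b,h in P]
        cv2.fillConvexPoly(m,cv2.convexHull(np.int32(np.round(q))),1,shift=4)
    return m
def fit(f,kind,p0,mask,z=0,half=60):
    "p0=x,y,yaw; mask: function of float BGR-upsampled crop (rgb)->bool"
    u=proj(f,[p0[0],p0[1],z]).astype(int);o=np.maximum(u-half,0)
    im=cv2.resize(f['pixels'][o[1]:u[1]+half,o[0]:u[0]+half],None,fx=S,fy=S,interpolation=cv2.INTER_CUBIC)
    M=mask(im.astype(int)).astype(np.uint8)
    def cost(p):
        m=sil(f,MOD[kind],p,z,o,M.shape);return 1-(m&M).sum()/max(1,(m|M).sum())
    best=None
    for d in(0,):
        r_=minimize(cost,p0,method='Nelder-Mead',options=dict(initial_simplex=np.array(p0)+np.array([[0,0,0],[.012,0,0],[0,.012,0],[0,0,.15]]),xatol=1e-4,fatol=1e-4))
        r_=minimize(cost,r_.x,method='Nelder-Mead',options=dict(initial_simplex=r_.x+np.array([[0,0,0],[.004,0,0],[0,.004,0],[0,0,-.06]]),xatol=5e-5,fatol=1e-5))
    return r_.x,1-r_.fun
def bright(t): return lambda a:a.max(2)>t
def yellow(a): return (a[...,0]-a[...,2]>60)&(a[...,1]>150)
def wood(a): return (a[...,0]-a[...,2]>20)
def dark(t): return lambda a:a.max(2)<t
E
python3 - <<'E'
from h import *
f=grab('top')
P=f['pixels'];print('bg',P[300,230],P[210,200],'grip',P[241,138],'carr',P[155,240],'rack',P[142,177],'lidside',P[241,173])
sh=lambda n,k,p0,m,z=0,half=60:(lambda q:print(n,np.round(q[0][:2],4),round(np.degrees(q[0][2]),1),'iou',round(q[1],3)))(fit(f,k,p0,m,z,half))
sh('rack','rack',[.655,.232,.05],wood,half=40)
sh('carrier','carrier',[.56,.008,.19],bright(150),half=52)
sh('carrier','carrier',[.56,.008,.19],bright(180),half=52)
for t in(140,170):sh('lid','lid',[.43,.29,.44],bright(t),half=45)
sh('grip','grip',[.43,.29,.44],dark(60),half=15)
sh('a','arbor',proj and list(ray(f,383,252,.0236)[:2])+[.3],yellow,.0236,14)
sh('b','arbor',list(ray(f,403,245,.0236)[:2])+[.3],yellow,.0236,14)
print('slots',ray(f,224+60/4,133+150/4,.045),ray(f,224+345/4,133+262/4,.045))
print('pocket',[np.round(ray(f,224+a/4,133+b/4,.03)[:2],4).tolist() for a,b in((95,175),(290,138),(305,232),(115,268))])
E
```

```text
bg [56 60 66] [54 60 64] grip [39 39 42] carr [239 241 243] rack [255 255 239] lidside [141 145 144]
rack [0.6575 0.239 ] 6.8 iou 0.49
carrier [0.558  0.0108] 10.9 iou 0.891
carrier [0.5582 0.0101] 11.0 iou 0.878
lid [0.4224 0.3092] 32.6 iou 0.872
lid [0.4229 0.3085] 33.3 iou 0.839
grip [0.4108 0.3042] 31.3 iou 0.836
a [ 0.3991 -0.2416] 22.0 iou 0.831
b [ 0.4147 -0.2873] 22.1 iou 0.837
slots [0.58402807 0.08775584 0.045     ] [ 0.5208866  -0.07409029  0.045     ]
pocket [[0.5722, 0.0688], [0.5945, -0.0435], [0.5398, -0.0522], [0.5184, 0.0568]]
```

```bash
cat >> h.py <<'E'
def filled(fn):
    def g(a):
        m=fn(a).astype(np.uint8);c,_=cv2.findContours(m,cv2.RETR_EXTERNAL,cv2.CHAIN_APPROX_NONE)
        k=max(c,key=cv2.contourArea);m[:]=0;cv2.drawContours(m,[k],-1,1,-1);return m
    return g
def show(f,n,k,p0,m,z=0,half=60,sv=None):
    p,i=fit(f,k,p0,m,z,half);print(n,np.round(p[:2],4),round(np.degrees(p[2]),1),'iou',round(i,3));return p
def overlay(f,items,name,u,v,w,h,s=5):
    im=cv2.resize(cv2.cvtColor(f['pixels'],cv2.COLOR_RGB2BGR)[v-h:v+h,u-w:u+w],None,fx=s,fy=s,interpolation=cv2.INTER_CUBIC)
    for k,p,z in items:
        c,s_=np.cos(p[2]),np.sin(p[2])
        for P in MOD[k]:
            q=np.array([(proj(f,[p[0]+c*a-s_*b,p[1]+s_*a+c*b,z+hh])+.5-[u-w,v-h])*s for a,b,hh in P])
            cv2.polylines(im,[cv2.convexHull(np.int32(q))],True,(0,0,255),1)
    cv2.imwrite('pics/'+name+'.png',im);return im
E
python3 - <<'E'
from h import *
f=grab('top')
for t in(110,150):
  R=show(f,'rack','rack',[.655,.235,.08],filled(bright(t)),half=36)
  C=show(f,'carrier','carrier',[.56,.008,.19],filled(bright(t)),half=52)
  L=show(f,'lid','lid',[.42,.305,.5],filled(bright(t)),half=45)
G=show(f,'grip','grip',[.415,.305,.5],filled(dark(75)),half=24)
A=show(f,'a','arbor',[.3991,-.2416,.38],filled(yellow),.0236,14)
B=show(f,'b','arbor',[.4147,-.2873,.38],filled(yellow),.0236,14)
a=overlay(f,[('rack',R,0)],'x',177,142,40,30);b=overlay(f,[('lid',L,0),('grip',G,0)],'x',142,241,40,40)
c=overlay(f,[('carrier',C,0)],'x',274,183,50,50,4);d=overlay(f,[('arbor',A,.0236),('arbor',B,.0236)],'x',393,250,25,25,8)
cv2.imwrite('pics/m2.png',np.hstack([np.vstack([cv2.resize(a,(400,300)),d[:300]]),np.vstack([b[:,:400][:300],c[:300]])]) if 0 else cv2.resize(np.vstack([np.hstack([cv2.copyMakeBorder(a,0,100,0,0,0),b]),np.hstack([c,d])]),(800,800))[:, :] )
i=cv2.imread('pics/m2.png');cv2.imwrite('pics/m2.png',cv2.resize(i,(600,600)))
E
```

```text
rack [0.6621 0.2515] 20.9 iou 0.257
carrier [0.5268 0.0294] 0.9 iou 0.524
lid [0.4201 0.3093] 19.5 iou 0.666
rack [0.6574 0.2393] 6.5 iou 0.936
carrier [0.558  0.0108] 10.9 iou 0.95
lid [0.4224 0.3089] 33.6 iou 0.944
grip [0.4259 0.3066] 38.3 iou 0.644
a [ 0.3995 -0.2416] 21.8 iou 0.851
b [ 0.4151 -0.2872] 22.0 iou 0.83
```

View pics/m2.png

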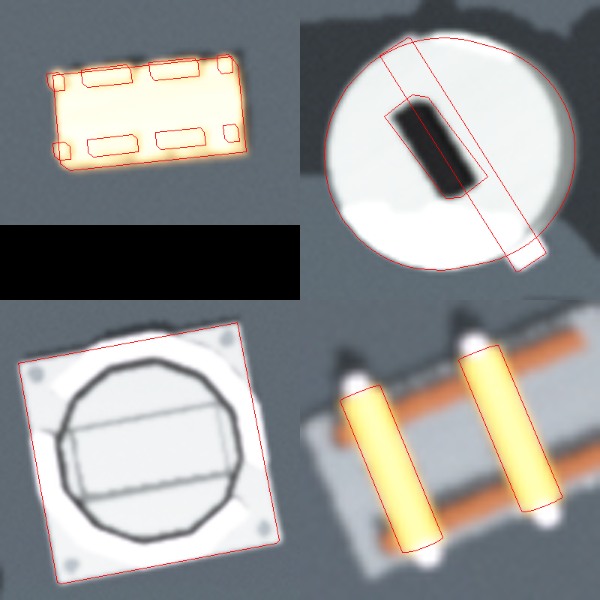

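```bash
cat >> h.py <<'E'
def go(x,y,z,yaw):
    "yaw: world direction of tool y in deg"
    o=r.get_obs();R0=Ro.from_rotvec(o['orientation']);t=np.radians(yaw)
    ty=np.array([np.cos(t),np.sin(t),0]);tz=np.array([0,0,-1.]);R1=Ro.from_matrix(np.c_[np.cross(ty,tz),ty,tz])
    d=R0.inv().apply(np.array([x,y,z])-o['tcp_pos']);w=(R0.inv()*R1).as_rotvec()
    print('offset',np.round(d/.5,4).tolist(),'turn',np.round(w/1.5,4).tolist(),'| clock',round(o['clock'],1),'rows>=',round(max(np.linalg.norm(d)/.05,np.degrees(np.linalg.norm(w))/8.59),1))
E
python3 - <<'E'
from h import *
go(.6574,.2393,.15,6.5)
E
```

```text
offset [-1.162, -0.5705, 0.1906] turn [0.0, 0.0, 0.8104] | clock 1.5 rows>= 13.1
```

>>> carry_out(offset=[[-0.6,-0.3,0],[-0.6,-0.3,0],[-0.6,-0.3,0],[-0.6,-0.3,0],[-0.6,-0.3,0],[-0.6,-0.3,0],[-0.6,-0.3,0],[-0.6,-0.3,0]], turn=[[0,0,0.5],[0,0,0.5],[0,0,0.5],[0,0,0.5],[0,0,0.5],[0,0,0.5],[0,0,0.5],[0,0,0.5]], hand=0.15, force=40)

```text
clock: 2.3
tcp_pos: [0.4225, 0.4325, 0.2458]
orientation: [1.507, 2.753, -0.0]
contact_force: [0.0, -0.4, 0.0]
grip_width: 0.0726
```

```bash
python3 -c "
from h import *
print(r.get_obs()['grip_width']);go(.6574,.2393,.12,6.5)"
```

```text
0.0725980757029106
offset [-0.5778, 0.1871, 0.2537] turn [0.0015, 0.0017, 0.3037] | clock 2.3 rows>= 6.6
```

>>> carry_out(offset=[[-0.578,0.187,0.25],[-0.578,0.187,0.25],[-0.578,0.187,0.25],[-0.578,0.187,0.25],[-0.578,0.187,0.25],[-0.578,0.187,0.25],[-0.578,0.187,0.25],[-0.578,0.187,0.25]], turn=[[0.0015,0.0017,0.304],[0.0015,0.0017,0.304],[0.0015,0.0017,0.304],[0.0015,0.0017,0.304],[0.0015,0.0017,0.304],[0.0015,0.0017,0.304],[0.0015,0.0017,0.304],[0.0015,0.0017,0.304]], hand=0.26)

```text
clock: 3.1
tcp_pos: [0.6554, 0.2422, 0.1182]
orientation: [-2.087, -2.346, 0.006]
contact_force: [-0.3, 0.4, 0.6]
grip_width: 0.063
```

Run:
```python
from h import *
print(r.get_obs()['grip_width']);go(.6574,.2393,.036,6.5)
f=grab('top');g=grab('scene')
a=f['pixels'][90:210,100:260];u=proj(g,[.657,.239,.05]).astype(int);b=g['pixels'][u[1]-75:u[1]+45,u[0]-80:u[0]+80]
m=np.hstack([cv2.resize(k,None,fx=2.5,fy=2.5,interpolation=cv2.INTER_CUBIC) for k in(a,b)])
cv2.imwrite('pics/g1.png',m[...,::-1])
```

```text
0.06300263003692896
offset [-0.0059, 0.004, 0.1645] turn [-0.0026, 0.0012, 0.0023] | clock 3.1 rows>= 1.6
```

View pics/g1.png

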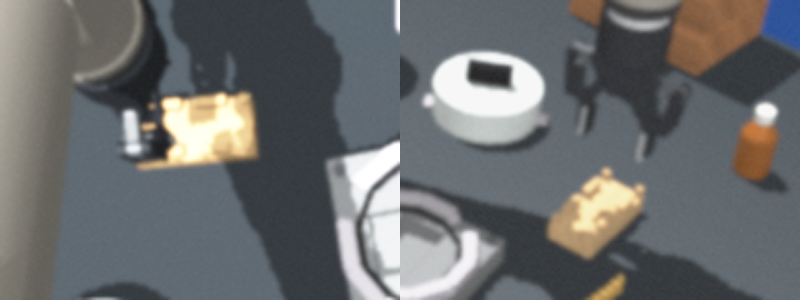

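>>> carry_out(offset=[[-0.006,0.004,0.08],[-0.006,0.004,0.11],[-0.006,0.004,0.13],[-0.006,0.004,0.145],[-0.006,0.004,0.155],[-0.006,0.004,0.16],[-0.006,0.004,0.164],[-0.006,0.004,0.164]], turn=[[-0.0026,0.0012,0.0023],[-0.0026,0.0012,0.0023],[-0.0026,0.0012,0.0023],[-0.0026,0.0012,0.0023],[-0.0026,0.0012,0.0023],[-0.0026,0.0012,0.0023],[-0.0026,0.0012,0.0023],[-0.0026,0.0012,0.0023]])

```text
clock: 4.0
tcp_pos: [0.6557, 0.2446, 0.0386]
orientation: [-2.084, -2.349, -0.006]
contact_force: [0.4, 0.3, -0.4]
grip_width: 0.0633
```

>>> carry_out(offset=[[0,0,0],[0,0,0],[0,0,0],[0,0,0],[0,0,0]], turn=[[0,0,0],[0,0,0],[0,0,0],[0,0,0],[0,0,0]], hand=1, force=30)

```text
clock: 4.5
tcp_pos: [0.6558, 0.2446, 0.039]
orientation: [-2.084, -2.349, -0.006]
contact_force: [-1.5, -0.2, 5.6]
grip_width: 0.0505
```

>>> carry_out(offset=[[0,0,-0.02],[0,0,-0.05],[0,0,-0.1],[0,0,-0.12],[0,0,-0.12],[0,0,-0.12],[0,0,-0.12]], turn=[[0,0,0],[0,0,0],[0,0,0],[0,0,0],[0,0,0],[0,0,0],[0,0,0]])

```text
clock: 5.2
tcp_pos: [0.6546, 0.2442, 0.0971]
orientation: [-2.083, -2.348, -0.003]
contact_force: [0.1, -0.1, -1.5]
grip_width: 0.0507
```

Run:
```python
from h import *
o=r.get_obs();y=Ro.from_rotvec(o['orientation']).apply([0,1,0]);a=np.degrees(np.arctan2(y[1],y[0]));print('yawY',a,o['tcp_pos'],o['contact_force'],np.abs(o['qvel']).max())
# carrier .558,.0108 yaw 10.9; tcp sits +5.4mm along rack y
c=np.radians(10.9);x,yy=.558-.0054*np.sin(c),.0108+.0054*np.cos(c);print(x,yy);go(x,yy,.1,10.9)
```

```text
yawY 6.855857668435675 [0.65457597 0.24418947 0.09710333] [ 0.0663154  -0.10785317 -1.46699812] 0.005368085652309438
0.5569788846078546 0.016102577048560798
offset [-0.4296, -0.2483, -0.007] turn [-0.0004, -0.0022, -0.0471] | clock 5.2 rows>= 5.0
```

>>> carry_out(offset=[[-0.43,-0.248,-0.006],[-0.43,-0.248,-0.006],[-0.43,-0.248,-0.006],[-0.43,-0.248,-0.006],[-0.43,-0.248,-0.006],[-0.43,-0.248,-0.006],[-0.43,-0.248,-0.006],[-0.43,-0.248,-0.006]], turn=[[0,-0.002,-0.047],[0,-0.002,-0.047],[0,-0.002,-0.047],[0,-0.002,-0.047],[0,-0.002,-0.047],[0,-0.002,-0.047],[0,-0.002,-0.047],[0,-0.002,-0.047]])

```text
clock: 6.0
tcp_pos: [0.5582, 0.0173, 0.0999]
orientation: [-1.999, -2.423, -0.003]
contact_force: [1.1, -0.0, -1.3]
grip_width: 0.0503
```

>>> carry_out(offset=[[0,0,0],[0,0,0],[0,0,0]], turn=[[0,0,0],[0,0,0],[0,0,0]])

```text
clock: 6.3
tcp_pos: [0.5581, 0.017, 0.1001]
orientation: [1.999, 2.424, 0.002]
contact_force: [-0.3, -0.6, -1.1]
grip_width: 0.0503
```

Run:
```python
from h import *
o=r.get_obs();y=Ro.from_rotvec(o['orientation']).apply([0,1,0]);a=np.degrees(np.arctan2(y[1],y[0]));print('yawY',a,o['tcp_pos'])
go(.557,.0161,.1,10.9)
f=grab('top');g=grab('scene')
# predicted outlines: rack held (z from tcp), pocket rim
p=o['tcp_pos'];c=np.radians(a);rk=[p[0]+.0054*np.sin(c),p[1]-.0054*np.cos(c),c]
MOD['pk']=[[[sx*.0295,sy*.0575,.03] for sx in(-1,1) for sy in(-1,1)]]
L=[('rack',rk,p[2]-.039),('pk',[.558,.0108,np.radians(10.9)],0),('carrier',[.558,.0108,np.radians(10.9)],0)]
A=overlay(f,L,'x',274,183,50,50,4);u=proj(g,[.557,.01,.06]).astype(int);B=overlay(g,L,'x',u[0],u[1],50,50,4)
cv2.imwrite('pics/g2.png',np.hstack([A,B]))
```

```text
yawY 10.972704871197571 [0.55814032 0.01698395 0.10014293]
offset [-0.0013, -0.0026, 0.0003] turn [0.0008, -0.0005, 0.0008] | clock 6.3 rows>= 0.0
```

View pics/g2.png

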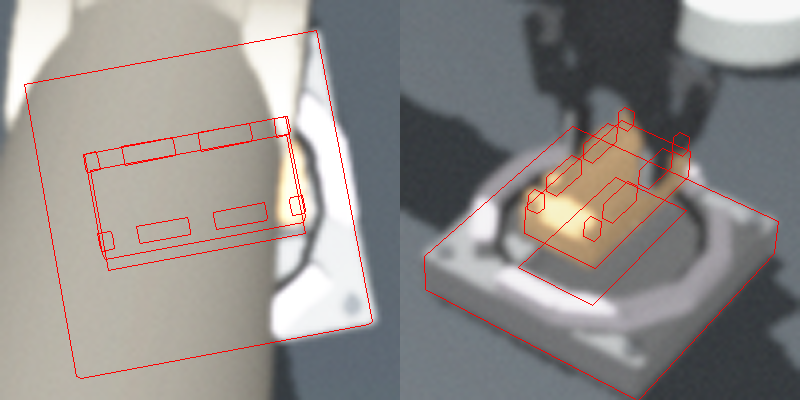

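The scene view has the rack outline aligned over the pocket rim in both directions, near (595,268). The top view is mostly hidden by the arm, so I'll probe downward with the force reading.

>>> carry_out(offset=[[-0.0013,-0.0026,0.02],[-0.0013,-0.0026,0.04],[-0.0013,-0.0026,0.052],[-0.0013,-0.0026,0.06],[-0.0013,-0.0026,0.065],[-0.0013,-0.0026,0.07],[-0.0013,-0.0026,0.07]], turn=[[0,0,0],[0,0,0],[0,0,0],[0,0,0],[0,0,0],[0,0,0],[0,0,0]])

```text
clock: 7.1
tcp_pos: [0.5567, 0.0155, 0.0671]
orientation: [-2.002, -2.42, -0.004]
contact_force: [-7.9, 1.4, 21.6]
grip_width: 0.0506
```

```bash
python3 -c "
from h import *
o=r.get_obs();print(o['contact_force'],o['moment'],o['tcp_pos'],o['orientation'],o['grip_width'])"
```

```text
[-7.85798282  1.44893494 21.59880898] [ 0.38849499  1.74632398 -0.30529584] [0.55668565 0.01545534 0.0670671 ] [-2.00163735 -2.41950451 -0.00388019] 0.05064645617837879
```

>>> carry_out(offset=[[0,0,-0.006],[0,-0.003,-0.006],[0,-0.003,-0.006],[0,-0.003,0],[0,-0.003,0.003],[0,-0.003,0.003]], turn=[[0,0,0],[0,0,0],[0,0,0],[0,0,0],[0,0,0],[0,0,0]])

```text
clock: 7.7
tcp_pos: [0.5561, 0.0157, 0.0658]
orientation: [-2.002, -2.421, -0.006]
contact_force: [-7.4, 3.0, 23.7]
grip_width: 0.0501
```

```bash
cat >> h.py <<'E'
def st():
    o=r.get_obs();y=Ro.from_rotvec(o['orientation']).apply([0,1,0]);print('t',round(o['clock'],1),'yawY',round(np.degrees(np.arctan2(y[1],y[0])),2),'p',np.round(o['tcp_pos'],4),'F',np.round(o['contact_force'],1),'M',np.round(o['moment'],2),'w',round(o['grip_width'],4))
E
python3 -c "
from h import *
st()"
```

```text
t 7.7 yawY 10.84 p [0.5561 0.0157 0.0658] F [-7.4  3.  23.7] M [ 0.83  1.35 -0.25] w 0.0501
```

>>> carry_out(offset=[[0,0,-0.01],[0,-0.004,-0.01],[0,-0.004,-0.01],[0,-0.004,-0.005],[0,-0.004,0.0],[0,-0.004,0.0],[0,-0.004,0.0]], turn=[[0,0,0],[0,0,0],[0,0,0],[0,0,0],[0,0,0],[0,0,0],[0,0,0]], force=60)

```text
clock: 8.4
tcp_pos: [0.5534, 0.0165, 0.0634]
orientation: [-1.998, -2.423, -0.004]
contact_force: [-0.2, 6.1, 2.4]
grip_width: 0.049
```

Run:
```python
from h import *
st()
f=grab('top','t3');g=grab('scene')
A=overlay(f,[],'x',290,190,40,50,5);u=proj(g,[.557,.01,.05]).astype(int);B=overlay(g,[],'x',u[0],u[1],40,50,5)
cv2.imwrite('pics/g3.png',np.hstack([A,B]))
```

```text
t 8.4 yawY 10.98 p [0.5534 0.0165 0.0634] F [-0.2  6.1  2.4] M [ 1.27  0.2  -0.02] w 0.049
```

View pics/g3.png

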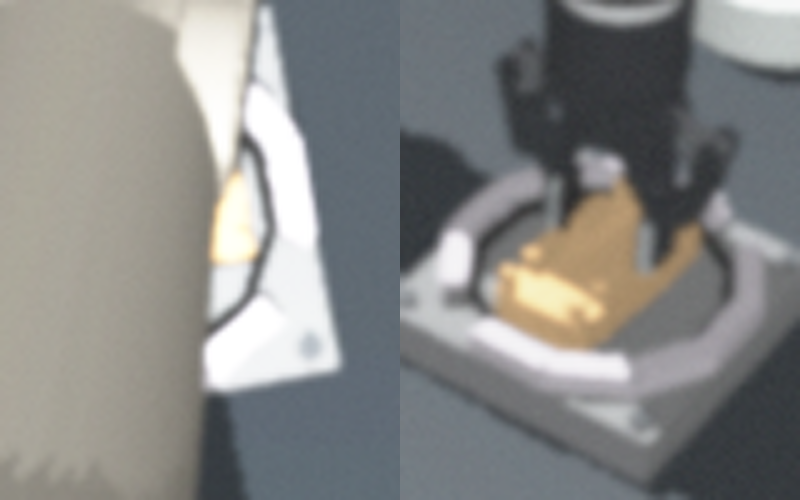

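>>> carry_out(offset=[[0.003,0,0],[0.003,0,0.005],[0.003,0,0.01],[0.003,0,0.015],[0.003,0,0.02],[0.003,0,0.02],[0.003,0,0.02]], turn=[[0,0,0],[0,0,0],[0,0,0],[0,0,0],[0,0,0],[0,0,0],[0,0,0]])

```text
clock: 9.2
tcp_pos: [0.5529, 0.019, 0.0541]
orientation: [-1.997, -2.422, -0.005]
contact_force: [-3.8, 9.7, 10.9]
grip_width: 0.0492
```

```bash
python3 -c "
from h import *
st()"
```

```text
t 9.2 yawY 11.0 p [0.5529 0.019  0.0541] F [-3.8  9.7 10.9] M [ 1.96  0.75 -0.08] w 0.0492
```

>>> carry_out(offset=[[0.005,-0.001,0],[0.005,-0.001,0.0],[0.005,-0.001,0.005],[0.005,-0.001,0.01],[0.005,-0.001,0.012],[0.005,-0.001,0.012]], turn=[[0,0,0],[0,0,0],[0,0,0],[0,0,0],[0,0,0],[0,0,0]])

```text
clock: 9.8
tcp_pos: [0.5533, 0.017, 0.0481]
orientation: [2.0, 2.419, 0.003]
contact_force: [4.7, -2.1, 3.7]
grip_width: 0.0491
```

```bash
python3 -c "
from h import *
st()"
```

```text
t 9.8 yawY 10.82 p [0.5533 0.017  0.0481] F [ 4.7 -2.1  3.7] M [-0.55 -0.93  0.28] w 0.0491
```

>>> carry_out(offset=[[0,0,0],[0,0,0],[0,0,0],[0,0,-0.03],[0,0,-0.1],[0,0,-0.12],[0,0,-0.12],[0,0,-0.12]], turn=[[0,0,0],[0,0,0],[0,0,0],[0,0,0],[0,0,0],[0,0,0],[0,0,0],[0,0,0]], hand=0.25)

```text
clock: 10.6
tcp_pos: [0.5517, 0.0186, 0.1078]
orientation: [-2.0, -2.422, -0.002]
contact_force: [-0.4, 0.2, -0.6]
grip_width: 0.0643
```

>>> carry_out(offset=[[-0.0108,0,0],[-0.0108,0,0],[-0.0108,0,0],[-0.0108,0,0],[-0.0108,0,0.03],[-0.0108,0,0.09],[-0.0108,0,0.11],[-0.0108,0,0.11]], turn=[[0,0,0],[0,0,0],[0,0,0],[0,0,0],[0,0,0],[0,0,0],[0,0,0],[0,0,0]], hand=1, force=30)

```text
clock: 11.4
tcp_pos: [0.5515, 0.013, 0.0508]
orientation: [-1.999, -2.42, 0.003]
contact_force: [-0.7, 0.4, 0.9]
grip_width: 0.0005
```

```bash
python3 -c "
from h import *
st()"
```

```text
t 11.4 yawY 10.89 p [0.5515 0.013  0.0508] F [-0.7  0.4  0.9] M [ 0.01 -0.01  0.02] w 0.0005
```

>>> carry_out(offset=[[0,0.002,0.004],[0,0.002,0.008],[0,0.002,0.012],[0,0.002,0.015],[0,0.002,0.018],[0,0.002,0.018]], turn=[[0,0,0],[0,0,0],[0,0,0],[0,0,0],[0,0,0],[0,0,0]])

```text
clock: 12.0
tcp_pos: [0.5544, 0.0134, 0.0442]
orientation: [2.0, 2.422, 0.003]
contact_force: [-1.4, 0.5, 2.4]
grip_width: 0.0001
```

```bash
python3 -c "
from h import *
st()"
```

```text
t 12.0 yawY 10.89 p [0.5544 0.0134 0.0442] F [-1.4  0.5  2.4] M [-0.01  0.13  0.08] w 0.0001
```

>>> carry_out(offset=[[0,0,0.003],[0,0,0.006],[0,0,0.006]], turn=[[0,0,0],[0,0,0],[0,0,0]])

```text
clock: 12.3
tcp_pos: [0.5545, 0.0133, 0.044]
orientation: [-2.001, -2.421, -0.005]
contact_force: [-10.2, 0.7, 35.1]
grip_width: -0.0002
```

>>> carry_out(offset=[[0,0,-0.05],[0,0,-0.15],[0,0,-0.25],[0,0,-0.25],[0,0,-0.25]], turn=[[0,0,0],[0,0,0],[0,0,0],[0,0,0],[0,0,0]], hand=0.6)

```text
clock: 12.8
tcp_pos: [0.5548, 0.0134, 0.1672]
orientation: [1.999, 2.421, 0.006]
contact_force: [0.9, 0.8, -0.2]
grip_width: 0.034
```

```bash
python3 -c "
from h import *
st();go(.4151,-.2872,.1,-68)"
```

```text
t 12.8 yawY 10.89 p [0.5548 0.0134 0.1672] F [ 0.9  0.8 -0.2] M [ 0.02  0.02 -0.02] w 0.034
offset [-0.5377, -0.3885, 0.1321] turn [0.002, -0.0026, 0.918] | clock 12.8 rows>= 9.2
```

>>> carry_out(offset=[[-0.538,-0.388,0.1],[-0.538,-0.388,0.1],[-0.538,-0.388,0.1],[-0.538,-0.388,0.1],[-0.538,-0.388,0.1],[-0.538,-0.388,0.1],[-0.538,-0.388,0.1],[-0.538,-0.388,0.1]], turn=[[0,0,0.918],[0,0,0.918],[0,0,0.918],[0,0,0.918],[0,0,0.918],[0,0,0.918],[0,0,0.918],[0,0,0.918]])

```text
clock: 13.6
tcp_pos: [0.4096, -0.2921, 0.114]
orientation: [-3.025, -0.846, 0.005]
contact_force: [-0.3, -0.2, 0.6]
grip_width: 0.0341
```

>>> carry_out(offset=[[0,0,0],[0,0,0]], turn=[[0,0,0.1],[0,0,0.1]])

```text
clock: 13.8
tcp_pos: [0.4131, -0.2873, 0.1139]
orientation: [-3.075, -0.637, 0.003]
contact_force: [-0.5, 0.7, -0.1]
grip_width: 0.0339
```

Run:
```python
from h import *
st()
f=grab('top','t4')
P=[.5543,.0117,np.radians(10.9)]
MOD['pk']=[[[sx*.0295,sy*.0575,.03] for sx in(-1,1) for sy in(-1,1)]]
A=overlay(f,[],'x',274,183,40,40,5);C=overlay(f,[('rack',P,.008),('pk',P,0)],'x',274,183,40,40,5)
cv2.imwrite('pics/g4.png',np.hstack([A,C]))
show(f,'carrier','carrier',[.557,.0108,.19],filled(bright(150)),half=52)
show(f,'lid','lid',[.4224,.309,.58],filled(bright(150)),half=45)
C0=[.4151,-.2872]; go(C0[0]-.002,C0[1],.06,-68)
```

```text
t 13.8 yawY -66.58 p [ 0.4131 -0.2873  0.1139] F [-0.5  0.7 -0.1] M [0.07 0.02 0.01] w 0.0339
carrier [0.5588 0.0126] 11.2 iou 0.957
lid [0.4235 0.3102] 33.6 iou 0.958
offset [-0.0006, 0.0001, 0.1083] turn [-0.0012, 0.0008, 0.02] | clock 13.8 rows>= 1.1
```

View pics/g4.png

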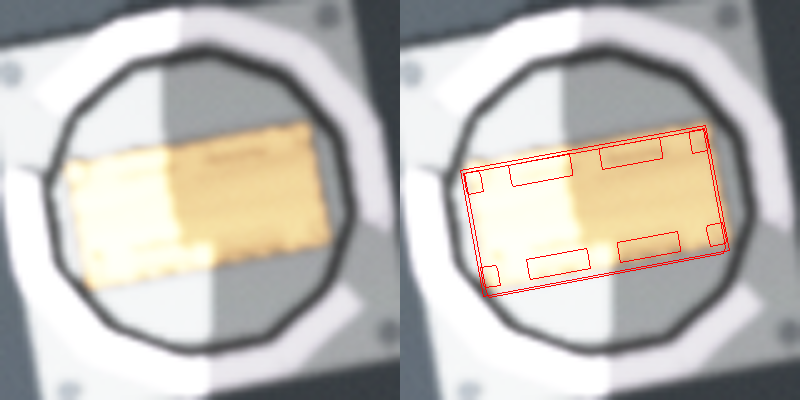

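Both views show the rack inside the pocket, spanning (65,160) to (330,245) in the left crop. It sits about 3 mm further in +x by camera than by TCP, so I'll subtract 3 mm in x for TCP targets. Now arbor b.

>>> carry_out(offset=[[-0.002,0,0.1],[-0.002,0,0.12],[-0.002,0,0.14],[-0.002,0,0.155],[-0.002,0,0.165],[-0.002,0,0.172],[-0.002,0,0.175],[-0.002,0,0.175]], turn=[[-0.001,0.001,0.02],[-0.001,0.001,0.02],[-0.001,0.001,0.02],[-0.001,0.001,0.02],[-0.001,0.001,0.02],[-0.001,0.001,0.02],[-0.001,0.001,0.02],[-0.001,0.001,0.02]])

```text
clock: 14.65
tcp_pos: [0.4138, -0.288, 0.0282]
orientation: [3.084, 0.595, 0.006]
contact_force: [-0.3, 0.0, 0.2]
grip_width: 0.0338
```

>>> carry_out(offset=[[0,0,0],[0,0,0],[0,0,0],[0,0,0],[0,0,0],[0,0,0]], turn=[[0,0,0],[0,0,0],[0,0,0],[0,0,0],[0,0,0],[0,0,0]], hand=1, force=40)

```text
clock: 15.25
tcp_pos: [0.4126, -0.2854, 0.0276]
orientation: [-3.08, -0.596, -0.003]
contact_force: [-2.4, 4.9, 2.2]
grip_width: 0.0143
```

```bash
python3 -c "
from h import *
st()"
```

```text
t 15.2 yawY -68.1 p [ 0.4126 -0.2854  0.0276] F [-2.4  4.9  2.2] M [1.22 0.43 0.04] w 0.0143
```

>>> carry_out(offset=[[0,0,-0.05],[0,0,-0.15],[0,0,-0.17],[0,0,-0.17],[0,0,-0.17]], turn=[[0,0,0],[0,0,0],[0,0,0],[0,0,0],[0,0,0]])

```text
clock: 15.75
tcp_pos: [0.4132, -0.2872, 0.1123]
orientation: [-3.084, -0.596, -0.005]
contact_force: [1.1, 0.4, -1.2]
grip_width: 0.0144
```

```bash
python3 -c "
from h import *
st();go(.5622,-.0297,.1,-79.1)"
```

```text
t 15.8 yawY -68.14 p [ 0.4132 -0.2872  0.1123] F [ 1.1  0.4 -1.2] M [-0.01 -0.01 -0.03] w 0.0144
offset [0.4683, -0.3671, 0.0259] turn [0.0, -0.002, 0.1275] | clock 15.8 rows>= 6.0
```

>>> carry_out(offset=[[0.468,-0.367,0.02],[0.468,-0.367,0.02],[0.468,-0.367,0.02],[0.468,-0.367,0.02],[0.468,-0.367,0.02],[0.468,-0.367,0.02],[0.468,-0.367,0.02],[0.468,-0.367,0.02]], turn=[[0,-0.002,0.1275],[0,-0.002,0.1275],[0,-0.002,0.1275],[0,-0.002,0.1275],[0,-0.002,0.1275],[0,-0.002,0.1275],[0,-0.002,0.1275],[0,-0.002,0.1275]])

```text
clock: 16.55
tcp_pos: [0.5617, -0.0292, 0.1014]
orientation: [3.126, 0.302, -0.005]
contact_force: [0.2, -1.5, -0.5]
grip_width: 0.0144
```

>>> carry_out(offset=[[0,0,0],[0,0,0]], turn=[[0,0,0],[0,0,0]])

```text
clock: 16.75
tcp_pos: [0.5613, -0.0323, 0.1029]
orientation: [3.127, 0.293, -0.002]
contact_force: [0.7, -0.2, -2.0]
grip_width: 0.0146
```

Run:
```python
from h import *
st();go(.5622,-.0297,.0505,-79.1)
f=grab('top');g=grab('scene')
b=np.array([.003,-.0016]);c=np.radians(10.9)
P=[.5573,.0099,c]
L=[('rack',P,.008),('arbor',[.5622+b[0],-.0297+b[1],c],.1)]
A=overlay(f,L,'x',274,183,50,50,4);u=proj(g,[.557,.01,.05]).astype(int);B=overlay(g,[('rack',[.5543,.0115,c],.008),('arbor',[.5622,-.0297,c],.1)],'x',u[0],u[1],50,50,4)
cv2.imwrite('pics/g5.png',np.hstack([A,B]))
```

```text
t 16.8 yawY -79.31 p [ 0.5613 -0.0323  0.1029] F [ 0.7 -0.2 -2. ] M [ 0.02 -0.03  0.02] w 0.0146
offset [0.003, -0.0049, 0.1048] turn [0.0007, 0.0008, -0.0024] | clock 16.8 rows>= 1.0
```

View pics/g5.png

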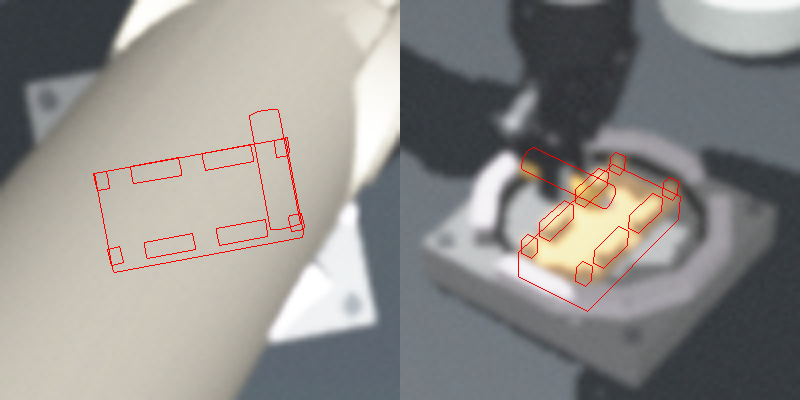

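>>> carry_out(offset=[[0.002,-0.005,0.05],[0.002,-0.005,0.07],[0.002,-0.005,0.085],[0.002,-0.005,0.093],[0.002,-0.005,0.099],[0.002,-0.005,0.102],[0.002,-0.005,0.104],[0.002,-0.005,0.104]], turn=[[0,0,0],[0,0,0],[0,0,0],[0,0,0],[0,0,0],[0,0,0],[0,0,0],[0,0,0]])

```text
clock: 17.65
tcp_pos: [0.5634, -0.0285, 0.0519]
orientation: [3.126, 0.297, 0.002]
contact_force: [-0.1, -2.1, 0.6]
grip_width: 0.0142
```

```bash
python3 -c "
from h import *
st();go(.5622,-.0297,.0500,-79.1)"
```

```text
t 17.6 yawY -79.16 p [ 0.5634 -0.0285  0.0519] F [-0.1 -2.1  0.6] M [-0.38 -0.05 -0.05] w 0.0142
offset [-0.0029, 0.0018, 0.0038] turn [0.001, -0.0009, -0.0007] | clock 17.6 rows>= 0.1
```

>>> carry_out(offset=[[-0.002,0.002,0.002],[-0.002,0.002,0.004],[-0.002,0.002,0.005],[-0.002,0.002,0.005]], turn=[[0,0,0],[0,0,0],[0,0,0],[0,0,0]])

```text
clock: 18.05
tcp_pos: [0.5629, -0.0299, 0.0497]
orientation: [3.126, 0.296, 0.003]
contact_force: [-0.2, -1.3, 8.2]
grip_width: 0.0146
```

```bash
python3 -c "
from h import *
st();go(.5622,-.0297,.0500,-79.1)"
```

```text
t 18.1 yawY -79.19 p [ 0.5629 -0.0299  0.0497] F [-0.2 -1.3  8.2] M [-0.48  0.06 -0.07] w 0.0146
offset [-0.0013, -0.0006, -0.0006] turn [0.001, -0.0012, -0.001] | clock 18.1 rows>= 0.0
```

>>> carry_out(offset=[[0,0,-0.001],[0,0,-0.001],[0,0,-0.001],[0,0,-0.02],[0,0,-0.08],[0,0,-0.16],[0,0,-0.16],[0,0,-0.16]], turn=[[0,0,0],[0,0,0],[0,0,0],[0,0,0],[0,0,0],[0,0,0],[0,0,0],[0,0,0]], hand=0.74)

```text
clock: 18.85
tcp_pos: [0.5626, -0.0287, 0.13]
orientation: [3.127, 0.298, 0.003]
contact_force: [-0.7, -0.2, -0.8]
grip_width: 0.0225
```

```bash
python3 -c "
from h import *
st();go(.3995-.003,-.2416+.0016,.09,-68)"
```

```text
t 18.9 yawY -79.12 p [ 0.5626 -0.0287  0.13  ] F [-0.7 -0.2 -0.8] M [ 0.03 -0.01 -0.04] w 0.0225
offset [-0.4061, 0.3522, 0.0792] turn [0.0003, -0.0014, -0.1294] | clock 18.9 rows>= 5.4
```

>>> carry_out(offset=[[-0.406,0.352,0.06],[-0.406,0.352,0.06],[-0.406,0.352,0.06],[-0.406,0.352,0.06],[-0.406,0.352,0.06],[-0.406,0.352,0.06],[-0.406,0.352,0.06],[-0.406,0.352,0.06]], turn=[[0,-0.001,-0.1294],[0,-0.001,-0.1294],[0,-0.001,-0.1294],[0,-0.001,-0.1294],[0,-0.001,-0.1294],[0,-0.001,-0.1294],[0,-0.001,-0.1294],[0,-0.001,-0.1294]], hand=0.6)

```text
clock: 19.65
tcp_pos: [0.3955, -0.2398, 0.0984]
orientation: [-3.084, -0.598, 0.004]
contact_force: [0.3, 0.5, 0.1]
grip_width: 0.0341
```

>>> carry_out(offset=[[0,0,0],[0,0,0]], turn=[[0,0,0],[0,0,0]])

```text
clock: 19.85
tcp_pos: [0.3968, -0.239, 0.0988]
orientation: [3.083, 0.603, -0.002]
contact_force: [0.7, -0.4, 0.0]
grip_width: 0.0343
```

Run:
```python
from h import *
st();go(.3995-.003,-.2416+.0016,.0275,-68)
f=grab('top')
show(f,'a0','arbor',[.565,-.031,.19],filled(yellow),.0456,16)
A=overlay(f,[('rack',[.5573,.0099,.19],.008)],'x',274,183,40,40,5)
cv2.imwrite('pics/g6.png',A)
```

```text
t 19.9 yawY -67.86 p [ 0.3968 -0.239   0.0988] F [ 0.7 -0.4  0. ] M [ 0.01  0.02 -0.06] w 0.0343
offset [-0.0011, 0.0015, 0.1426] turn [0.0002, 0.0011, 0.0016] | clock 19.9 rows>= 1.4
a0 [ 0.5651 -0.0312] 10.5 iou 0.333
```

View pics/g6.png

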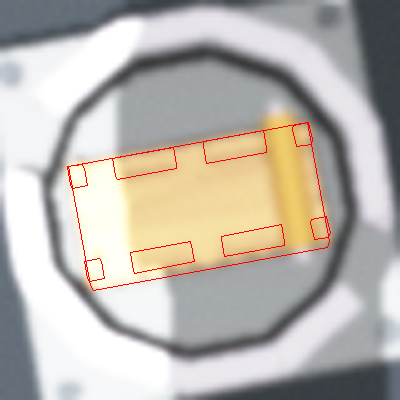

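The first arbor lies in the right-hand groove, from about (280,112) to (300,250) in the crop, and is centred. Now the second.

>>> carry_out(offset=[[-0.001,0.001,0.07],[-0.001,0.001,0.09],[-0.001,0.001,0.11],[-0.001,0.001,0.122],[-0.001,0.001,0.132],[-0.001,0.001,0.138],[-0.001,0.001,0.142],[-0.001,0.001,0.142]], turn=[[0,0,0],[0,0,0],[0,0,0],[0,0,0],[0,0,0],[0,0,0],[0,0,0],[0,0,0]])

```text
clock: 20.7
tcp_pos: [0.3956, -0.241, 0.0281]
orientation: [3.083, 0.599, -0.002]
contact_force: [-0.4, -0.2, 0.9]
grip_width: 0.0342
```

>>> carry_out(offset=[[0,0,0],[0,0,0],[0,0,0],[0,0,0],[0,0,0],[0,0,0]], turn=[[0,0,0],[0,0,0],[0,0,0],[0,0,0],[0,0,0],[0,0,0]], hand=1)

```text
clock: 21.3
tcp_pos: [0.3955, -0.2406, 0.028]
orientation: [3.084, 0.599, -0.002]
contact_force: [-1.5, 3.4, 3.5]
grip_width: 0.0144
```

>>> carry_out(offset=[[0,0,-0.05],[0,0,-0.15],[0,0,-0.17],[0,0,-0.17],[0,0,-0.17]], turn=[[0,0,0],[0,0,0],[0,0,0],[0,0,0],[0,0,0]])

```text
clock: 21.8
tcp_pos: [0.3955, -0.2405, 0.1123]
orientation: [3.083, 0.599, -0.002]
contact_force: [-0.4, -0.6, -1.2]
grip_width: 0.0143
```

```bash
python3 -c "
from h import *
st();go(.5464,.0527,.1,-79.1);go(.5543,.0115,.1,-79.1)"
```

```text
t 21.8 yawY -68.0 p [ 0.3955 -0.2405  0.1123] F [-0.4 -0.6 -1.2] M [0.06 0.01 0.  ] w 0.0143
offset [0.4996, -0.4305, 0.0237] turn [0.0004, 0.0011, 0.1292] | clock 21.8 rows>= 6.6
offset [0.4834, -0.3482, 0.0237] turn [0.0004, 0.0011, 0.1292] | clock 21.8 rows>= 6.0
```

>>> carry_out(offset=[[0.482,-0.348,0.015],[0.482,-0.348,0.015],[0.482,-0.348,0.015],[0.482,-0.348,0.015],[0.482,-0.348,0.015],[0.482,-0.348,0.015],[0.482,-0.348,0.015],[0.482,-0.348,0.015]], turn=[[0,0.001,0.129],[0,0.001,0.129],[0,0.001,0.129],[0,0.001,0.129],[0,0.001,0.129],[0,0.001,0.129],[0,0.001,0.129],[0,0.001,0.129]])

```text
clock: 22.6
tcp_pos: [0.5533, 0.0117, 0.1029]
orientation: [3.125, 0.302, -0.005]
contact_force: [-0.3, -0.7, -1.1]
grip_width: 0.0143
```

>>> carry_out(offset=[[0,0,0],[0,0,0],[0,0,0],[0,0,0]], turn=[[0,0,0],[0,0,0],[0,0,0],[0,0,0]])

```text
clock: 23.0
tcp_pos: [0.5537, 0.0099, 0.1051]
orientation: [3.127, 0.296, 0.0]
contact_force: [0.3, -0.0, -0.8]
grip_width: 0.0144
```

```bash
python3 -c "
from h import *
st();go(.5533,.0113,.0515,-79.1)"
```

```text
t 23.0 yawY -79.19 p [0.5537 0.0099 0.1051] F [ 0.3 -0.  -0.8] M [ 0.01  0.04 -0.06] w 0.0144
offset [-0.0003, -0.0029, 0.1072] turn [0.0004, -0.0001, -0.0011] | clock 23.0 rows>= 1.1
```

>>> carry_out(offset=[[0,-0.003,0.05],[0,-0.003,0.07],[0,-0.003,0.085],[0,-0.003,0.095],[0,-0.003,0.1],[0,-0.003,0.105],[0,-0.003,0.109],[0,-0.003,0.11]], turn=[[0,0,0],[0,0,0],[0,0,0],[0,0,0],[0,0,0],[0,0,0],[0,0,0],[0,0,0]])

```text
clock: 23.8
tcp_pos: [0.5544, 0.0115, 0.0505]
orientation: [3.126, 0.297, 0.003]
contact_force: [-0.3, -1.7, 2.8]
grip_width: 0.0142
```

>>> carry_out(offset=[[0,0,0],[0,0,0]], turn=[[0,0,0],[0,0,0]])

```text
clock: 24.0
tcp_pos: [0.5543, 0.0116, 0.0505]
orientation: [3.126, 0.297, 0.002]
contact_force: [0.9, -2.7, 1.7]
grip_width: 0.0144
```

>>> carry_out(offset=[[-0.002,0.002,0],[-0.002,0.002,0.002],[-0.002,0.002,0.003],[-0.002,0.002,0.003]], turn=[[0,0,0],[0,0,0],[0,0,0],[0,0,0]])

```text
clock: 24.4
tcp_pos: [0.5535, 0.0111, 0.0495]
orientation: [-3.127, -0.298, -0.002]
contact_force: [-2.0, -1.1, 12.6]
grip_width: 0.0143
```

>>> carry_out(offset=[[0,0,0],[0,0,0],[0,0,0],[0,0,-0.02],[0,0,-0.08],[0,0,-0.2],[0,0,-0.2],[0,0,-0.2]], turn=[[0,0,0],[0,0,0],[0,0,0],[0,0,0],[0,0,0],[0,0,0],[0,0,0],[0,0,0]], hand=0.74)

```text
clock: 25.2
tcp_pos: [0.5541, 0.0112, 0.1506]
orientation: [-3.127, -0.299, -0.006]
contact_force: [1.2, -0.1, 0.2]
grip_width: 0.0223
```

```bash
python3 -c "
from h import *
st();go(.42,.31,.15,-56)
f=grab('top')
print([(np.round(wld(f,d['xyz']),3).tolist(),round(d['score'],2)) for d in look_for('lid','top')])"
```

```text
t 25.2 yawY -79.09 p [0.5541 0.0112 0.1506] F [ 1.2 -0.1  0.2] M [ 0.02  0.04 -0.  ] w 0.0223
offset [-0.1503, -0.6375, 0.0003] turn [0.0007, -0.0026, -0.2687] | clock 25.2 rows>= 6.5
[([0.512, -0.051, 0.032], 0.73), ([0.438, 0.319, 0.047], 0.64)]
```

>>> carry_out(offset=[[-0.25,0.28,-0.1],[-0.25,0.28,-0.1],[-0.25,0.28,-0.1],[-0.25,0.28,-0.1],[-0.25,0.28,-0.1],[-0.25,0.28,-0.1]], turn=[[0,0,0],[0,0,0],[0,0,0],[0,0,0],[0,0,0],[0,0,0]], hand=0.4)

```text
clock: 25.9
tcp_pos: [0.4557, -0.1501, 0.1978]
orientation: [-3.128, -0.295, 0.002]
contact_force: [1.3, 0.7, 0.4]
grip_width: 0.0513
```

Run:
```python
from h import *
st()
f=grab('top','t7');g=grab('scene')
L=show(f,'lid','lid',[.435,.315,.58],filled(bright(150)),half=45)
L2=show(f,'lid','lid',[.435,.315,.4],filled(bright(150)),half=45)
go(.42,.31,.15,-56)
u=proj(f,[L[0],L[1],.04]).astype(int);A=overlay(f,[('lid',L,0),('grip',L,0)],'x',u[0],u[1],40,40,5)
B=overlay(f,[],'x',274,183,40,40,5)
u=proj(g,[L[0],L[1],.04]).astype(int)
cv2.imwrite('pics/g7.png',np.hstack([A,B]))
```

```text
t 25.9 yawY -79.23 p [ 0.4557 -0.1501  0.1978] F [1.3 0.7 0.4] M [ 0.05  0.01 -0.05] w 0.0513
lid [0.4236 0.3102] 33.1 iou 0.958
lid [0.4235 0.3102] 32.8 iou 0.958
offset [0.1032, -0.9145, 0.0948] turn [-0.0, 0.0011, -0.2676] | clock 26.0 rows>= 9.3
```

View pics/g7.png

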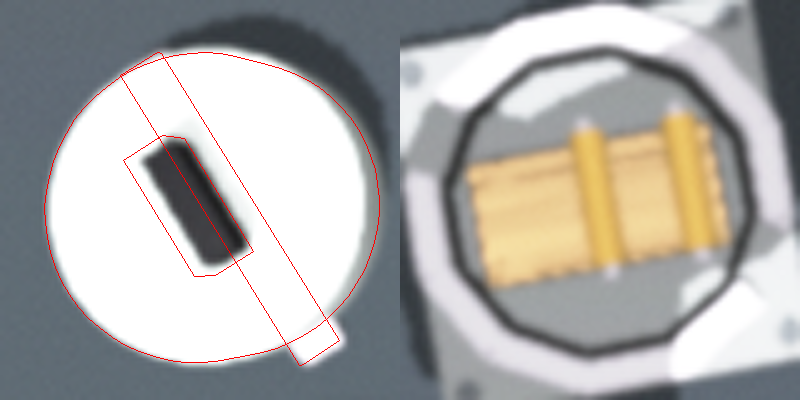

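Run:
```python
from h import *
f=grab('top');g=grab('scene')
L=[.4236,.3102,.575]
for nm,F in(('top',f),('scene',g)):
    u=proj(F,[.42,.31,.06]).astype(int);o=u-22
    im=cv2.resize(F['pixels'][o[1]:o[1]+44,o[0]:o[0]+44],None,fx=8,fy=8,interpolation=cv2.INTER_CUBIC)
    m=filled(dark(110))(im.astype(int)) if 0 else None
    for t in(90,130,160):
        mm=(im.max(2)<t).astype(np.uint8);n,lab,s,c=cv2.connectedComponentsWithStats(mm)
        k=min(range(1,n),key=lambda i:np.hypot(*(c[i]-176))if s[i,4]>1500 else 1e9)
        pts=np.argwhere(lab==k)[:,::-1].astype(np.float32);R=cv2.minAreaRect(pts)
        px=(np.array(c[k])+.5)/8-.5+o
        b=cv2.boxPoints(R);e=max(((b[1]-b[0]),(b[2]-b[1])),key=np.linalg.norm)
        q0=ray(F,*px,.068);q1=ray(F,*(px+e/8),.068);d=q1-q0
        print(nm,t,'px',px.round(1),'world@68',q0[:2].round(4),'len',round(np.linalg.norm(d),4),'yaw',round(np.degrees(np.arctan2(d[1],d[0]))%180,1),'wpx',np.round(np.array(R[1])/8,1))
    print('cam',-np.array(F['R']).T@np.array(F['t']))
```

```text
top 90 px [137.8 240. ] world@68 [0.4252 0.3044] len 0.056 yaw 32.4 wpx [25.5  9.2]
top 130 px [137.8 240. ] world@68 [0.4253 0.3045] len 0.058 yaw 32.8 wpx [26.4 10.1]
top 160 px [137.8 239.9] world@68 [0.4254 0.3044] len 0.0593 yaw 32.8 wpx [27.  10.7]
cam [ 0.41258427 -0.00318857  1.00645562]
scene 90 px [329.3 174.3] world@68 [0.4328 0.2961] len 0.0504 yaw 33.5 wpx [16.3  7.6]
scene 130 px [329.4 174.4] world@68 [0.4331 0.2959] len 0.0542 yaw 32.4 wpx [17.6  8.9]
scene 160 px [329.4 174.4] world@68 [0.4334 0.2956] len 0.0568 yaw 32.5 wpx [18.4  9.7]
cam [ 1.22154839 -0.70354101  0.91953174]
```

Both arbors are seated side by side in the rack, at crop (600,195) and (695,180), and parallel. The silhouette fit for the lid is biased by its shaded side. The grip bar's centre from both cameras puts the lid at about (0.425, 0.304), yaw 32.8°, so I'll go above it.

```bash
python3 -c "
from h import *
go(.422,.3056,.15,-57.2)"
```

```text
offset [0.1056, -0.9051, 0.0948] turn [0.0003, 0.0011, -0.2531] | clock 26.1 rows>= 9.2
```

>>> carry_out(offset=[[0.1056,-0.905,0.085],[0.1056,-0.905,0.085],[0.1056,-0.905,0.085],[0.1056,-0.905,0.085],[0.1056,-0.905,0.085],[0.1056,-0.905,0.085],[0.1056,-0.905,0.085],[0.1056,-0.905,0.085]], turn=[[0,0.001,-0.253],[0,0.001,-0.253],[0,0.001,-0.253],[0,0.001,-0.253],[0,0.001,-0.253],[0,0.001,-0.253],[0,0.001,-0.253],[0,0.001,-0.253]])

```text
clock: 26.9
tcp_pos: [0.426, 0.2504, 0.1605]
orientation: [3.013, 0.886, 0.002]
contact_force: [1.0, -0.5, -0.4]
grip_width: 0.0513
```

>>> carry_out(offset=[[0,0,0],[0,0,0],[0,0,0]], turn=[[0,0,0],[0,0,0],[0,0,0]])

```text
clock: 27.2
tcp_pos: [0.427, 0.2463, 0.1608]
orientation: [3.014, 0.882, 0.001]
contact_force: [0.5, 0.6, 0.9]
grip_width: 0.0514
```

```bash
python3 -c "
from h import *
st();go(.422,.3056,.066,-57.2)"
```

```text
t 27.2 yawY -57.39 p [0.427  0.2463 0.1608] F [0.5 0.6 0.9] M [-0.05  0.01 -0.03] w 0.0514
offset [0.0556, -0.1056, 0.1895] turn [0.0012, -0.0001, -0.0022] | clock 27.2 rows>= 2.2
```

>>> carry_out(offset=[[0.0556,-0.1056,0.05],[0.0556,-0.1056,0.08],[0.0556,-0.1056,0.09],[0.0556,-0.1056,0.09],[0.0556,-0.1056,0.09],[0.0556,-0.1056,0.09]], turn=[[0.001,0,-0.002],[0.001,0,-0.002],[0.001,0,-0.002],[0.001,0,-0.002],[0.001,0,-0.002],[0.001,0,-0.002]])

```text
clock: 27.8
tcp_pos: [0.423, 0.3054, 0.1171]
orientation: [-3.013, -0.883, -0.003]
contact_force: [-0.3, -0.7, 0.7]
grip_width: 0.0513
```

Run:
```python
from h import *
st();go(.422,.3056,.065,-57.2)
f=grab('top');g=grab('scene')
A=overlay(f,[],'x',142,235,40,40,5)
u=proj(g,[.422,.3056,.08]).astype(int);B=overlay(g,[],'x',u[0],u[1],40,40,5)
cv2.imwrite('pics/g8.png',np.hstack([A,B]))
```

```text
t 27.8 yawY -57.34 p [0.423  0.3054 0.1171] F [-0.3 -0.7  0.7] M [-0.1  -0.01  0.04] w 0.0513
offset [-0.0017, -0.0014, 0.1042] turn [-0.0005, -0.0016, -0.0016] | clock 27.8 rows>= 1.0
```

View pics/g8.png

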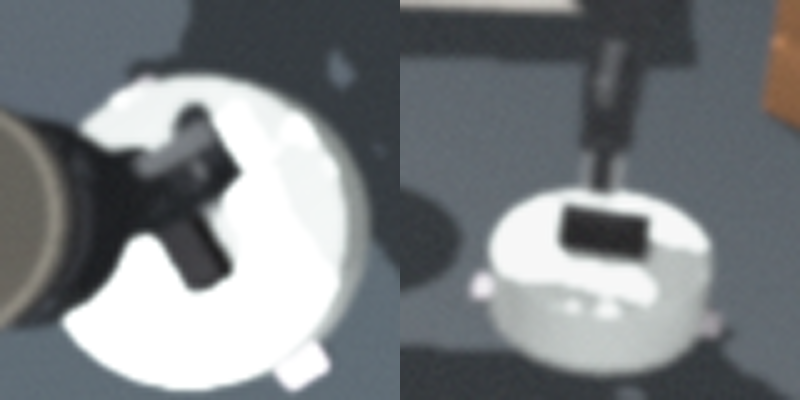

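The gripper stands over the bar's middle in both views and is aligned across it, so I'll descend and grip.

>>> carry_out(offset=[[-0.0017,-0.001,0.03],[-0.0017,-0.001,0.05],[-0.0017,-0.001,0.07],[-0.0017,-0.001,0.085],[-0.0017,-0.001,0.095],[-0.0017,-0.001,0.1],[-0.0017,-0.001,0.104],[-0.0017,-0.001,0.104]], turn=[[0,-0.001,-0.001],[0,-0.001,-0.001],[0,-0.001,-0.001],[0,-0.001,-0.001],[0,-0.001,-0.001],[0,-0.001,-0.001],[0,-0.001,-0.001],[0,-0.001,-0.001]])

```text
clock: 28.7
tcp_pos: [0.4213, 0.3066, 0.0641]
orientation: [-3.013, -0.889, 0.0]
contact_force: [0.2, -0.1, 0.8]
grip_width: 0.0514
```

>>> carry_out(offset=[[0,0,0],[0,0,0],[0,0,0],[0,0,0],[0,0,0],[0,0,0],[0,0,0]], turn=[[0,0,0],[0,0,0],[0,0,0],[0,0,0],[0,0,0],[0,0,0],[0,0,0]], hand=1, force=90)

```text
clock: 29.4
tcp_pos: [0.4214, 0.3068, 0.0647]
orientation: [-3.012, -0.889, -0.0]
contact_force: [-0.9, -0.5, 5.1]
grip_width: 0.0185
```

>>> carry_out(offset=[[0,0,-0.02],[0,0,-0.06],[0,0,-0.13],[0,0,-0.13],[0,0,-0.13],[0,0,-0.13]], turn=[[0,0,0],[0,0,0],[0,0,0],[0,0,0],[0,0,0],[0,0,0]])

```text
clock: 30.0
tcp_pos: [0.4203, 0.3063, 0.1284]
orientation: [3.013, 0.89, -0.003]
contact_force: [0.0, -0.5, -3.6]
grip_width: 0.0186
```

```bash
python3 -c "
from h import *
st();go(.5543,.0115,.13,-19.1)"
```

```text
t 30.0 yawY -57.08 p [0.4203 0.3063 0.1284] F [ 0.  -0.5 -3.6] M [-0.01 -0.03  0.01] w 0.0186
offset [-0.0956, 0.6406, -0.0034] turn [-0.0007, 0.0011, -0.4419] | clock 30.0 rows>= 6.5
```

>>> carry_out(offset=[[-0.0956,0.64,-0.01],[-0.0956,0.64,-0.01],[-0.0956,0.64,-0.01],[-0.0956,0.64,-0.01],[-0.0956,0.64,-0.01],[-0.0956,0.64,-0.01],[-0.0956,0.64,-0.01],[-0.0956,0.64,-0.01]], turn=[[0,0.001,-0.442],[0,0.001,-0.442],[0,0.001,-0.442],[0,0.001,-0.442],[0,0.001,-0.442],[0,0.001,-0.442],[0,0.001,-0.442],[0,0.001,-0.442]])

```text
clock: 30.8
tcp_pos: [0.5554, 0.0063, 0.1333]
orientation: [2.565, 1.811, -0.001]
contact_force: [-0.7, 0.3, -3.9]
grip_width: 0.0183
```

>>> carry_out(offset=[[0,0,0],[0,0,0],[0,0,0],[0,0,0]], turn=[[0,0,0],[0,0,0],[0,0,0],[0,0,0]])

```text
clock: 31.2
tcp_pos: [0.5545, 0.0132, 0.1338]
orientation: [-2.556, -1.824, -0.001]
contact_force: [-0.3, -0.7, -2.5]
grip_width: 0.0181
```

Run:
```python
from h import *
st();go(.5543,.0115,.115,-19.1)
f=grab('top');g=grab('scene')
o=r.get_obs();p=o['tcp_pos'];P=[p[0],p[1],np.radians(70.9)];z=p[2]-.0647
MOD['fl']=[cyl(.072,.0445,.0445)]
A=overlay(f,[('lid',[P[0]+.003,P[1]-.0016,P[2]],z),('fl',[.5573,.0099,0],0)],'x',274,180,50,50,4)
u=proj(g,[.555,.011,.06]).astype(int);B=overlay(g,[('lid',P,z),('fl',[.5543,.0115,0],0)],'x',u[0],u[1],50,50,4)
cv2.imwrite('pics/g9.png',np.hstack([A,B]))
```

```text
t 31.2 yawY -19.0 p [0.5545 0.0132 0.1338] F [-0.3 -0.7 -2.5] M [ 0.02 -0.01  0.02] w 0.0181
offset [-0.0035, 0.0007, 0.0375] turn [-0.0005, -0.0011, 0.0012] | clock 31.2 rows>= 0.4
```

View pics/g9.png

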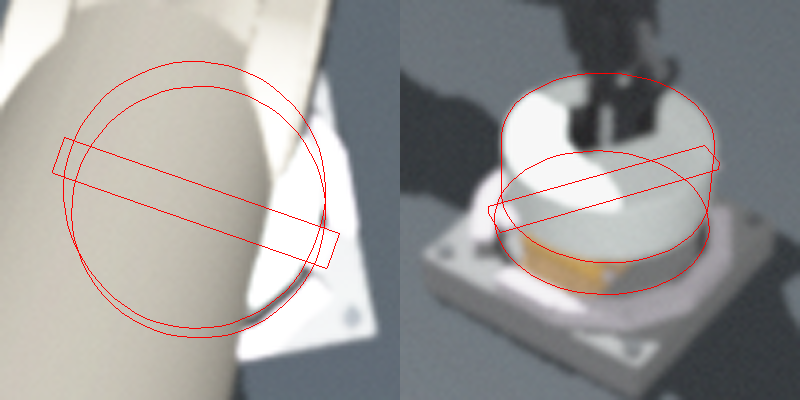

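>>> carry_out(offset=[[-0.0035,0.001,0.015],[-0.0035,0.001,0.03],[-0.0035,0.001,0.04],[-0.0035,0.001,0.046],[-0.0035,0.001,0.052],[-0.0035,0.001,0.056],[-0.0035,0.001,0.06],[-0.0035,0.001,0.06]], turn=[[0,0,0],[0,0,0],[0,0,0],[0,0,0],[0,0,0],[0,0,0],[0,0,0],[0,0,0]])

```text
clock: 32.1
tcp_pos: [0.5548, 0.0102, 0.1038]
orientation: [-2.559, -1.821, -0.002]
contact_force: [-0.1, -0.3, -2.8]
grip_width: 0.018
```

```bash
python3 -c "
from h import *
st();go(.5543,.0115,.0945,-19.1)"
```

```text
t 32.1 yawY -19.11 p [0.5548 0.0102 0.1038] F [-0.1 -0.3 -2.8] M [-0.02 -0.02  0.03] w 0.018
offset [0.0021, -0.0017, 0.0187] turn [-0.0002, -0.001, -0.0001] | clock 32.1 rows>= 0.2
```

>>> carry_out(offset=[[0.002,-0.001,0.006],[0.002,-0.001,0.01],[0.002,-0.001,0.014],[0.002,-0.001,0.018],[0.002,-0.001,0.02],[0.002,-0.001,0.02]], turn=[[0,0,0],[0,0,0],[0,0,0],[0,0,0],[0,0,0],[0,0,0]])

```text
clock: 32.7
tcp_pos: [0.5551, 0.0113, 0.0947]
orientation: [-2.559, -1.821, -0.003]
contact_force: [-2.3, 0.8, 7.5]
grip_width: 0.0181
```

```bash
python3 -c "
from h import *
st();go(.5543,.0115,.0945,-79.1)"
```

```text
t 32.7 yawY -19.12 p [0.5551 0.0113 0.0947] F [-2.3  0.8  7.5] M [-0.09  0.6   0.08] w 0.0181
offset [-0.0, -0.0016, 0.0004] turn [-0.0006, -0.0015, 0.6979] | clock 32.7 rows>= 7.0
```

>>> carry_out(offset=[[0,0,0.002],[0,0,0.002],[0,0,0.002],[0,0,0.002],[0,0,0.002],[0,0,0.002]], turn=[[0,0,0],[0,0,0.05],[0,0,0.1],[0,0,0.15],[0,0,0.2],[0,0,0.2]])

```text
clock: 33.3
tcp_pos: [0.5555, 0.011, 0.0947]
orientation: [-2.803, -1.417, -0.004]
contact_force: [-5.8, -0.8, 18.2]
grip_width: 0.0181
```

```bash
python3 -c "
from h import *
st();go(.5543,.0115,.0945,-79.1)"
```

```text
t 33.3 yawY -36.36 p [0.5555 0.011  0.0947] F [-5.8 -0.8 18.2] M [-0.22  1.26  0.12] w 0.0181
offset [-0.0007, -0.0025, 0.0004] turn [-0.0004, -0.0018, 0.4973] | clock 33.3 rows>= 5.0
```

>>> carry_out(offset=[[0,0,0],[0,0,0],[0,0,0],[0,0,0],[0,0,0],[0,0,0],[0,0,0],[0,0,0]], turn=[[0,0,0.08],[0,0,0.16],[0,0,0.24],[0,0,0.32],[0,0,0.4],[0,0,0.46],[0,0,0.5],[0,0,0.52]])

```text
clock: 34.1
tcp_pos: [0.5556, 0.0112, 0.0947]
orientation: [-3.13, -0.251, -0.003]
contact_force: [-5.5, -0.3, 19.1]
grip_width: 0.0181
```

>>> carry_out(offset=[[0,0,0],[0,0,0],[0,0,0]], turn=[[0,0,0.02],[0,0,0.02],[0,0,0.02]])

```text
clock: 34.4
tcp_pos: [0.5564, 0.0114, 0.0948]
orientation: [-3.133, -0.203, -0.006]
contact_force: [-4.3, 0.9, 16.7]
grip_width: 0.018
```

```bash
python3 -c "
from h import *
st()"
```

```text
t 34.4 yawY -82.57 p [0.5564 0.0114 0.0948] F [-4.3  0.9 16.7] M [0.03 0.55 0.85] w 0.018
```

>>> carry_out(offset=[[0,0,0],[0,0,0],[0,0,0]], turn=[[0,0,0.03],[0,0,0.03],[0,0,0.03]])

```text
clock: 34.7
tcp_pos: [0.5564, 0.0114, 0.0949]
orientation: [-3.138, -0.141, -0.005]
contact_force: [-4.5, -0.8, 17.6]
grip_width: 0.0183
```

```bash
python3 -c "
from h import *
st()"
```

```text
t 34.7 yawY -84.87 p [0.5564 0.0114 0.0949] F [-4.5 -0.8 17.6] M [-0.02  0.64  2.33] w 0.0183
```

>>> carry_out(offset=[[0,0,0],[0,0,-0.003],[0,0,-0.006],[0,0,-0.006]], turn=[[0,0,-0.03],[0,0,-0.03],[0,0,-0.03],[0,0,-0.03]])

```text
clock: 35.1
tcp_pos: [0.5563, 0.0114, 0.0966]
orientation: [-3.134, -0.201, -0.006]
contact_force: [3.8, -0.7, 2.5]
grip_width: 0.0179
```

>>> carry_out(offset=[[0,0,0],[0,0,0],[0,0,0],[0,0,-0.03],[0,0,-0.1],[0,0,-0.2],[0,0,-0.2],[0,0,-0.2]], turn=[[0,0,0],[0,0,0],[0,0,0],[0,0,0],[0,0,0],[0,0,0],[0,0,0],[0,0,0]], hand=0.6)

```text
clock: 35.9
tcp_pos: [0.5552, 0.0112, 0.1977]
orientation: [-3.133, -0.199, -0.005]
contact_force: [0.0, -0.2, -0.1]
grip_width: 0.0339
```

>>> carry_out(offset=[[-0.1,0.5,0],[-0.1,0.5,0],[-0.1,0.5,0],[-0.1,0.5,0],[-0.1,0.5,0],[-0.1,0.5,0],[-0.1,0.5,0]], turn=[[0,0,0],[0,0,0],[0,0,0],[0,0,0],[0,0,0],[0,0,0],[0,0,0]])

```text
clock: 36.6
tcp_pos: [0.5351, -0.2451, 0.195]
orientation: [-3.134, -0.192, 0.002]
contact_force: [0.8, 0.2, -0.6]
grip_width: 0.0342
```

Run:
```python
from h import *
st()
f=grab('top');g=grab('scene')
P=[.5543,.0115,np.radians(10.9)];Q=[.5573,.0099,np.radians(10.9)];z=.0325
A=overlay(f,[('lid',Q,z),('grip',Q,z)],'x',274,180,50,50,4)
u=proj(g,[.555,.011,.06]).astype(int);B=overlay(g,[('lid',P,z),('grip',P,z)],'x',u[0],u[1],50,50,4)
cv2.imwrite('pics/g10.png',np.hstack([A,B]))
```

```text
t 36.6 yawY -82.99 p [ 0.5351 -0.2451  0.195 ] F [ 0.8  0.2 -0.6] M [ 0.04 -0.01 -0.02] w 0.0342
```

View pics/g10.png

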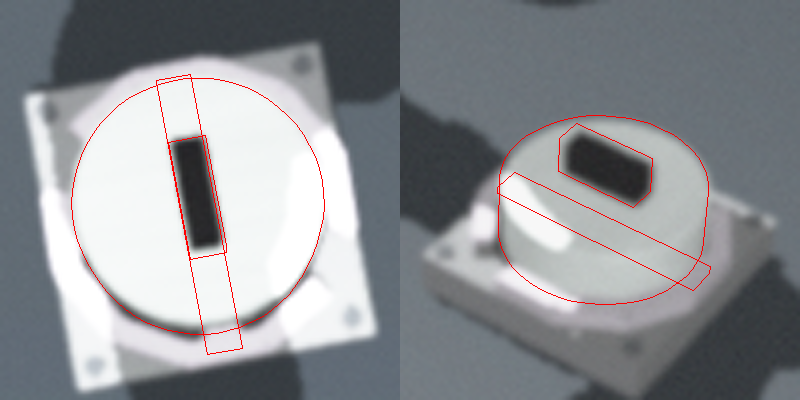

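The lid is level on the carrier. Its bar runs from (188,137) to (208,250), lined up with the carrier's x axis, and the lugs are out of sight under the flange. One numeric check before handing in.

Run:
```python
from h import *
f=grab('top');o=np.array([274-22,180-22])
im=cv2.resize(f['pixels'][o[1]:o[1]+44,o[0]:o[0]+44],None,fx=8,fy=8,interpolation=cv2.INTER_CUBIC)
m=filled(dark(120))(im.astype(int));p=np.argwhere(m)[:,::-1].astype(np.float32);b=cv2.boxPoints(cv2.minAreaRect(p));e=max((b[1]-b[0],b[2]-b[1]),key=np.linalg.norm)
d=ray(f,*(270+0*e[:1],180),.1)*0 if 0 else ray(f,270+e[0]/8,180+e[1]/8,.1)-ray(f,270,180,.1)
print('bar yaw',np.degrees(np.arctan2(d[1],d[0]))%180)
print('tin',[(np.round(wld(f,q['xyz']),3),round(q['score'],2)) for q in look_for('tin','scene')] and [(np.round(wld(grab('scene'),q['xyz']),3).tolist()) for q in look_for('tin','scene')])
r.hand_in();st()
```

```text
bar yaw 10.790873907681714
tin [[0.646, -0.265, 0.011]]
the job is handed in; nothing more can be done
the job is handed in; nothing more can be done
```

The job is done and handed in at about 37 s of robot time. The hand-in reported no verdict.

- **Rack:** it is in the pocket and pressed flush. The plate stopped at about 30 mm, deck height, under 35 N. On the first tries it caught on the pocket rim with about 24 N, so I moved it over by about 3–4 mm and it went in.
- **Arbors:** the cradle held two brass arbors, and each now lies in its own groove, one at y = −42 mm and one at y = 0. The −42 mm one looked centred along its groove in the camera image. The other I placed by arm position and saw seated, but did not measure its centring. I left the brown and pink look-alikes alone.
- **Lid:** it is down through the slots, pressed to the deck and turned clockwise. The turning torque rose to 2.3 N m, so it was against the stop. The released lid's bar is at 10.8°, against the carrier's 10.9°.
- **Tin:** its last reading was (0.646, −0.265), against (0.643, −0.263) at the start, which is within detector error.

**Checks that disagreed:**
- The top camera read about 3 mm further in x, and 1.6 mm less in y, than the arm. I corrected for this.
- The lid outline fit was about 6 mm off the bar-based position because of shading, so I used the bar.
- The gripper turned about 4–5° past the lid's stop angle, because the bar gave or slipped in the pads.
- A numeric fit of the first placed arbor was poor (overlap 0.33), because the yellow mask merged with the wood. I judged it by eye in the overlay instead.

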